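Slide a setup block into a crank vise and clamp it

ROBOT

A 7-joint arm with a two-finger parallel gripper is mounted at the origin on a cart in front of the work surface, level with it; the furniture and walls round the work are solid. World frame = base frame: x ahead of the robot, y to its left, z up, the work surface at z = 0. Lengths are in m, angles in rad, forces in N, time in s.
With the tool pointing down it reaches from about 0.35 to 0.9 m from the base axis. Payload 8.1 kg.
Tool frame: the origin (TCP) lies on the centre line of the jaws, within the pads' length; the fingertips stand 11 mm ahead of it and the grasp point (between the pads) lies 8 mm behind it (arm.nose_length is the distance from the TCP to the fingertips, in m); z points along the fingers, y is the line along which they close (so a half turn about z gives the same grasp; the last joint's range is limited). The gripper opens to 92 mm and grips with 3 to 60 N. Pads are 19 mm wide; open, the fingers measure 130 mm over their backs; the gripper's body (75 mm by 190 mm) begins 47 mm behind the grasp point.
Start: joints at [1.202, 0.434, 0.025, 1.573, -0.012, 1.134, -0.075], TCP at [0.164, -0.603, 0.238] pointing down, gripper open.
Joint ranges: [-2.62, 2.62], [-0.44, 2.09], [-1.27, 1.32], [0.08, 2.57], [-1.32, 4.46], [0.12, 2], [-2.74, 2.74]. Speed limits (rad/s): [2.22, 2.22, 3.01, 3.01, 3.14, 3.14, 3.14].

INTERFACE

Orientations are given as a rotation vector (axis times angle).
In Python, from cell import arm gives the robot as it stands.
- The arm moves only by the tool jog_arm, never from a script. Its argument "moves" is a list of rows, each a list of 4 numbers: the shift along the tool's x, y, z in m, then the turn about the tool's z in rad. In form: [[tx, ty, tz, spin], ...]. A call has 1 to 20 rows; each row is the pose to reach, as a shift and turn from the pose commanded when the call began, along the tool's axes at that moment; what a row does not reach only later rows make up. A row lasts 1/8 s, in which the tool goes at most 62.5 mm and 10.7 degrees, less where a joint would pass 70% of its speed; a pose out of reach is approached as far as the arm can. A call with a gripper value outside its range is refused whole. "hand" is the finger opening in m, from 0 to 0.0918, set as the call begins (left out, the last holds). The fingers move at their own pace and stop on an object; "newtons" is the grip in N (left out, the last holds). Time passes only in rows, so rows that repeat a pose let the fingers close. It gives the time, the measured TCP pose, the force, the opening and the grip force at its end, in the units of the state.
- arm.observe(): the state, without advancing time (a new reading comes with each control period).
- arm.get_image(name): name is "side" or "top"; returns a dict with "color" (480x640x3 uint8, red, green, blue), "z_map" (480x640 float32, m along the optical axis (not along the pixel's ray), 0 where there is no reading), "fx", "fy", "cx", "cy" (pixels), "rvec" (rotation vector, rad) and "tvec" (3), from world to camera coordinates, as OpenCV has them. Camera axes: x right, y down, z forward; pixel columns grow to the right and rows downward; lengths in m; the calibration is good to about 2 mm. A picture is of the moment at which its call begins.
- arm.sign_off(): hands the job in; it is judged then, once.
The state is a dict: "clock": time; "joints": joint angles; "dq": joint speeds; "joint_efforts": joint torques, N m; "position": TCP position; "ee_rot": TCP orientation; "force": force on the tool from outside, world axes, zero at the start; "ft_torque": the same for the moment, N m; "width": opening from 0.0 (shut) to 1.0 (fully open); "gripper_force": force on a finger pad.
Only numpy, scipy, OpenCV 4.12 (cv2) and the standard library are available. Lean on these libraries where they do the work, as an engineer would, in place of code of your own. Each camera call takes 0.05 s, during which the arm holds its last target. There are 200 camera calls.

TASK

Crank open the jaw of the low blue vise with the upright black crank knob, slide the steel setup block along the worktop into its mouth until its end is right up against the back stop with its long sides along the jaws, then crank the jaw shut so that the block is clamped firmly against the fixed jaw. Keep the block flat on the worktop (never lift or tip it), move the jaw only by its crank, and leave the tape roll, brass bush and chuck key where they are.

Things in the scene. Friction and masses are not known exactly. Their poses are not given: they have to be found in the camera images.
- vise: blue low clamping vise screwed to the worktop; its mouth has no floor, the block slides on the worktop. Origin: on the worktop, at the centre of the spot that the block must fill. Own +x points into the mouth, which is open towards own -x (roughly the robot); own +y points to the fixed jaw at the left. Pinion housing at the right: x -15 to +47, y -135 to -70 mm, 50 mm high
- jaw: moving jaw, dark steel, 16 mm thick, 38 mm high, vise x -12 to +34 mm; slides along the vise's y, axes parallel to the vise's. Origin: on the worktop, on its clamping face (looks to +y); its y in the vise frame is -51 mm fully open (76 mm mouth), -25 mm when clamped on the 50 mm block. 12 mm of travel per rad of crank
- crank (a joint): crank angle, rad: 0 = jaw fully open, grows as the crank turns clockwise seen from above, which closes the jaw; about 2.17 = 50 mm mouth; 3.6 = end stop. It is stiff (about 5 N at the knob) and stays where left
- knob (a point): middle of the upright black knob on the crank arm, 87 mm above the worktop; knob 20 mm diameter, 46 mm tall (64 to 110 mm above the worktop), free to spin on its pin; 50 mm from the crank axis
- crank_axis (a point): point on the vertical axis of the crank, 87 mm above the worktop (over the pinion housing, 102.5 mm to the right of the vise origin, fixed to the vise)
- block: grey steel setup block with drilled holes, 50 (own x) x 75 (own y) x 25 mm high, 0.6 kg, origin at the centre of its underside. When seated its own y lies along the vise's x, either way round
- tape: bystander: roll of black tape, 64 mm diameter, 19 mm high, origin at the centre of its underside
- bush: bystander: flanged brass bush, 42 mm diameter, 26 mm high, origin at the centre of its underside
- key: bystander: T-shaped steel chuck key lying flat, 72 x 68 x 12 mm, origin at the centre of its underside
- fixed_jaw (a point): middle of the fixed jaw's clamping face, 19 mm above the worktop: vise x = 12.5, y = +25 mm. The face runs from vise x = -12 to +37 mm and is 38 mm high; the jaw is 22 mm thick, with a 10 mm high foot behind it out to y = +77 mm
- back_stop (a point): middle of the mouth's back stop, 15 mm above the worktop: vise x = +37.5, y = 0. Steel bar, 30 mm high, face square to the vise's x, from y = -138 to +27 mm

How it is judged:
On the way, in this order (a step that is already met when the one before it is completed fails the run):
1. the jaw is cranked open wider than the block (mouth over 55 mm) (y of jaw in the frame of vise below -0.03 m), for 0.1 s.
2. the block is in the mouth, its end within 5 mm of the back stop (x of block in the frame of vise above -0.005 m and y of block in the frame of vise between -0.03 and 0.004 m and angle between the y axis of block and the x axis of vise, either way round below 0.3 rad), for 0.2 s.
3. the jaw presses the block against the fixed jaw (y of jaw in the frame of vise above -0.028 m and contact force between jaw and block above 2 N), for 0.2 s.
At the end, for the whole second after the job is handed in: The block lies flat and at rest in the vise, its end within 6 mm of the back stop, its side within 3 mm of the fixed jaw and parallel to it within 0.06 rad, and the moving jaw still presses on it (over 2 N) with the hand away (all of step 3 and x of block in the frame of vise between -0.006 and 0.004 m and y of block in the frame of vise between -0.003 and 0.003 m and angle between the y axis of block and the x axis of vise, either way round below 0.06 rad and y of jaw in the frame of vise below -0.022 m and height (world z) of block below 0.003 m and linear speed of block below 0.01 m/s); the robot touches nothing.
It fails at once if the block is lifted off the worktop or tipped (height (world z) of block above 0.012 m or angle between block's own z axis and vertical above 0.3 rad).
It fails at once if the jaw is pushed by the hand instead of the crank (contact force between the arm and jaw above 15 N).
It fails at once if a bystander is displaced by more than 25 mm (distance of any of tape, bush, key from where it was at the start of the episode above 0.025 m).
It also fails if it takes over 72 s, if anything falls off the work surface, if the arm or the gripper's body presses on something with over 40 N, if the wrist force passes 120 N, or if a joint passes its speed limit or range.

## Working session

There is one attempt and no reset: what is moved stays moved. The work goes in short steps, Python scripts to look and compute and a tool call to move; the robot and the scene stay as the last step left them, time stands still between calls to the robot, and variables do not carry over. Pictures are saved under pics/ and viewed, at most 10 in all, crops included, and the job is handed in when it is done.

Besides the shell and the picture viewer there is one more tool, called after ">>>" in YAML: its name, and indented under it one key for each argument. jog_arm: Moves the arm, as the interface text tells. Its arguments: {"type":"object","properties":{"moves":{"type":"array"},"hand":{"type":"number"},"newtons":{"type":"number"}},"required":["moves"]}

```bash
ls; mkdir -p pics
python3 - <<'E'
from cell import arm
import cv2,numpy as np,pickle
s=arm.observe();print({k:np.round(v,3) for k,v in s.items()})
d={}
for n in("top","side"):
    i=arm.get_image(n);d[n]=i;cv2.imwrite(f"pics/{n}0.png",i["color"][...,::-1]);print(n,i["fx"],i["cx"],i["cy"],i["rvec"],i["tvec"],(i["z_map"]>0).mean())
pickle.dump(d,open("im0.pkl","wb"))
E
```

```text
pics
{'clock': np.float64(0.0), 'joints': array([ 1.202,  0.435,  0.025,  1.574, -0.012,  1.134, -0.075]), 'dq': array([-0.   , -0.   , -0.   , -0.001,  0.002, -0.001, -0.001]), 'joint_efforts': array([-3.0000e-03, -6.6784e+01,  9.8400e-01, -3.1446e+01, -6.0000e-02,
        4.3000e-02,  0.0000e+00]), 'position': array([ 0.164, -0.603,  0.237]), 'ee_rot': array([-3.112e+00, -4.160e-01,  1.000e-03]), 'force': array([-0.482, -0.324, -0.206]), 'ft_torque': array([ 0.018,  0.003, -0.008]), 'gripper_force': np.float64(0.0), 'width': np.float64(1.001)}
top 473.98460519087814 317.63175094090246 234.72048680926525 [ 2.08169587 -2.13519973  0.21950933] [-0.00103249  0.60211364  0.80043959] 0.9960514322916667
side 559.7986473849917 325.38926180924545 247.39106311117357 [ 0.73363365 -2.34781983  1.38212272] [0.47380459 0.24329832 0.83946934] 0.9959733072916667
```

View pics/top0.png

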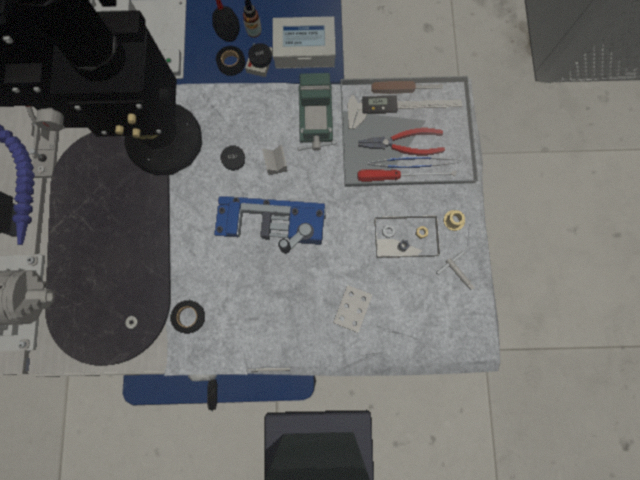

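View pics/side0.png

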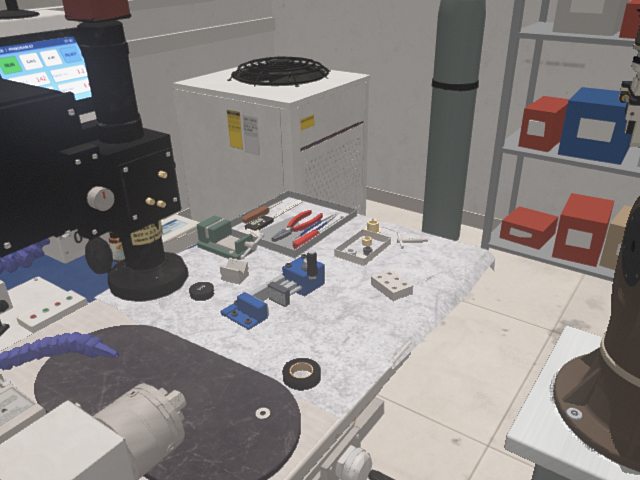

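```bash
cat > h.py <<'E'
import cv2,numpy as np,pickle
def cam(i):
    R=cv2.Rodrigues(np.array(i["rvec"],float))[0];t=np.array(i["tvec"],float).ravel();return R,t
def ray(i,uv,z):
    "pixels -> world points on plane of height z"
    R,t=cam(i);uv=np.atleast_2d(np.array(uv,float));c=-R.T@t
    d=np.c_[(uv[:,0]-i["cx"])/i["fx"],(uv[:,1]-i["cy"])/i["fy"],np.ones(len(uv))]@R
    return c+d*((z-c[2])/d[:,2])[:,None]
def pts(i):
    "depth map -> world points HxWx3"
    R,t=cam(i);v,u=np.mgrid[:480,:640];Z=i["z_map"]
    P=np.stack([(u-i["cx"])/i["fx"]*Z,(v-i["cy"])/i["fy"]*Z,Z],-1)
    return (P-t)@R
def proj(i,p):
    return cv2.projectPoints(np.atleast_2d(np.array(p,float)),np.array(i["rvec"],float),np.array(i["tvec"],float),np.array([[i["fx"],0,i["cx"]],[0,i["fy"],i["cy"]],[0,0,1.]]),None)[0][:,0]
E
python3 - <<'E'
from h import *
d=pickle.load(open("im0.pkl","rb"));i=d["top"]
for n in d:
    R,t=cam(d[n]);print(n,-R.T@t, R[2])
print(ray(i,[(320,240),(285,243),(352,309),(187,317),(455,218),(457,270),(170,85),(480,370)],0).round(3))
for n,(u,v,w,h) in {"top":(205,185,170,150),"side":(215,240,210,100)}.items():
    c=d[n]["color"][v:v+h,u:u+w,::-1]
    k=780//w;cv2.imwrite(f"pics/{n}_c.png",cv2.resize(c,None,fx=k-(n=="top")*0,fy=k,interpolation=cv2.INTER_CUBIC)[:600]);print(n,k)
P=pts(i);hsv=cv2.cvtColor(i["color"],cv2.COLOR_RGB2HSV)
print((P[190:325:8,210:380:10,2]*1000).round().astype(int))
E
```

```text
top [ 0.42094267 -0.01701582  0.90871512] [ 2.09396080e-01  8.18048004e-04 -9.77830564e-01]
side [0.02416982 0.77372432 0.623827  ] [ 0.51012131 -0.71271616 -0.48146851]
[[ 0.605 -0.021  0.   ]
 [ 0.601  0.048  0.   ]
 [ 0.47  -0.078  0.   ]
 [ 0.463  0.235  0.   ]
 [ 0.642 -0.288  0.   ]
 [ 0.539 -0.283  0.   ]
 [ 0.946  0.287  0.   ]
 [ 0.353 -0.309  0.   ]]
top 4
side 3
[[  3   0   3   3   2   4   0   2   4   1   4   3   4   2  -2   2   1]
 [  1  13  12  11  12  11   4   0   3   2   4   3   3   1  -1   1   5]
 [  5   8  36 909  31  31  31  31  30  10  12  12   1   2  -1   1   4]
 [  6   9  38  29   1   3  35  14  48  49  49  54   0   0   1  -1   0]
 [  3   8  38  21   4   4  24   1  49  49  48  48   3   0  -1   1   0]
 [  4  16  37  12   7   3  18  17  49  68  66  49   1   0  -2  -3   1]
 [  5   4   4   3   1   5   1   2  46  62  46  51   2  -1   0   0   0]
 [  2   1   3   5  -1   3   2 110  77   2   0  -1  -4   2   2   3   1]
 [  4   3   1   4   1   1  -1   3   1   1   3   0   1  -1   1   2   4]
 [  4   0   2   3   3   3   3   3   2   4   0   5   1   4   4   0   3]
 [  3   3   2   4   0   2   0   3   2   0   0  -1   3   2   2   4   3]
 [  3   1   6   2   3   2   2   5   4   0   2   2   1   5   5   4   3]
 [  1   3   4   0   3   3   3   3   2   3   2   3   3   4  23   4   4]
 [  1   4   4   1   1   4   5   3   1   2   3   3   4   4   4  26  24]
 [  2   3   4   2   1   4   1   4   2   5   5   5   3  16  25  24   4]
 [  2   4   5   4   4   3   4   5   4   5   3   4   2  26  23   5   6]
 [  2   2   4   3   0   4   4   6   2   4   3   6   3   5  24  25   4]]
```

View pics/top_c.png

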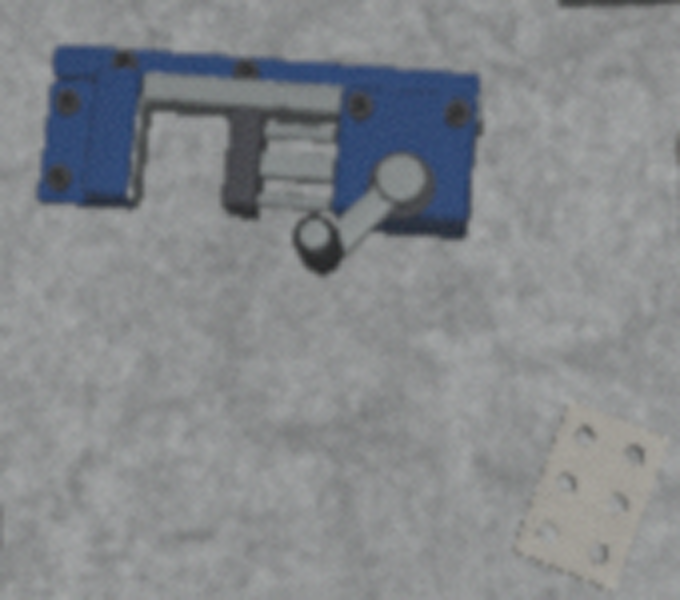

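View pics/side_c.png

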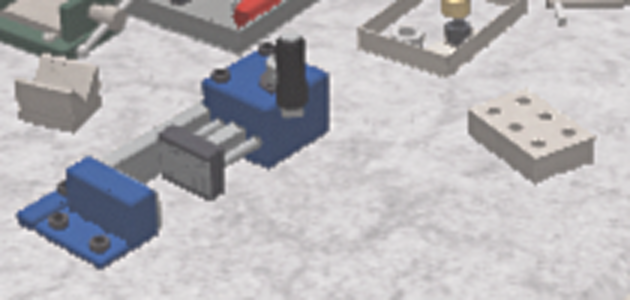

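```bash
cat > meas.py <<'E'
from h import *
def comp(m):
    n,l,s,c=cv2.connectedComponentsWithStats(m.astype(np.uint8));k=1+np.argmax(s[1:,4]);return l==k
def rect(i,m,z):
    v,u=np.nonzero(m);p=ray(i,np.c_[u,v],z)[:,:2].astype(np.float32)*1000
    return cv2.minAreaRect(p),p.mean(0)
def box(s,a,b,c,d):
    o=np.zeros((480,640),bool);o[b:d,a:c]=1;return o
def block(i,roi=None):
    P=pts(i);z=P[...,2];hsv=cv2.cvtColor(i["color"],cv2.COLOR_RGB2HSV)
    m=(z>.015)&(z<.034)
    if roi: m&=box(0,*roi)
    return comp(m)
E
python3 - <<'E'
from meas import *
d=pickle.load(open("im0.pkl","rb"))
for n,roi in (("top",(330,285,375,335)),("side",(365,260,420,305))):
    i=d[n];m=block(i,roi);print(n,"block",m.sum(),rect(i,m,.025), pts(i)[m][:,2].mean())
i=d["top"];P=pts(i);z=P[...,2];c=i["color"].astype(int);blue=(c[...,2]>c[...,0]+35)
vb=box(0,210,190,335,265)
m=comp(vb&(z>.043)&(z<.075)&(blue|True)); print("housing",m.sum(),rect(i,m,.05))
mb=comp(vb&blue&(z>.043)&(z<.056));print("housing blue",rect(i,mb,.05),np.median(z[mb]))
m=comp(box(0,210,190,250,265)&blue&(z>.030)&(z<.045));print("fixed",rect(i,m,.038),np.median(z[m]))
m=comp(vb&(z>.095));r=rect(i,m,.110);print("knobtop(mask .110)",m.sum(),r,z[m].max(),np.median(z[m]))
for lo in(.1,.105): 
  q=P[vb&(z>lo)];print(q.mean(0),len(q))
m=comp(vb&(z>.058)&(z<.075));print("boss+arm",m.sum(),P[m].mean(0))
dark=(c.max(2)<95)&(c.max(2)-c.min(2)<25);m=comp(box(0,250,205,276,243)&dark&(z>.03)&(z<.045));print("jaw",m.sum(),rect(i,m,.038))
# back bar
g=(~blue)&(c.min(2)>110);m=comp(box(0,235,200,295,218)&g&(z>.024)&(z<.036));print("bar",m.sum(),rect(i,m,.030))
# side view knob
i=d["side"];P=pts(i);z=P[...,2];vb=box(0,295,245,330,285);q=P[vb&(z>.07)&(z<.125)];print("side knob",q.mean(0),q.max(0),q.min(0),len(q))
m=comp(box(0,280,250,330,300)&(z>.044)&(z<.056));print("side housing",rect(i,m,.05),np.median(z[m]))
E
```

```text
top block 1018 (((470.2797546386719, -76.73049926757812), (49.993839263916016, 75.21772766113281), 67.33296203613281), array([470.04263, -76.58899], dtype=float32)) 0.024655288527667265
side block 659 (((466.6405029296875, -68.18768310546875), (59.048770904541016, 85.29657745361328), 67.34623718261719), array([465.68924, -67.62384], dtype=float32)) 0.023282211723766762
housing 1181 (((617.7357177734375, 6.502418518066406), (64.52801513671875, 82.29165649414062), 84.25830841064453), array([625.56287 ,   6.787937], dtype=float32))
housing blue (((628.4488525390625, 5.014472961425781), (62.30352020263672, 60.68796920776367), 84.24517059326172), array([631.7302   ,   3.8807783], dtype=float32)) 0.04919454225527291
fixed (((645.1712646484375, 144.7340087890625), (21.37444496154785, 61.993988037109375), 83.9425277709961), array([645.1637, 144.7964], dtype=float32)) 0.037257496525492664
knobtop(mask .110) 120 (((577.2489624023438, 42.6458854675293), (18.90989112854004, 21.055633544921875), 89.30802917480469), array([576.986  ,  42.85454], dtype=float32)) 0.11595527694616466 0.10973088903927007
[0.53851202 0.02799518 0.30832451] 153
[0.53610569 0.0271832  0.32270703] 143
boss+arm 239 [0.60337185 0.01616923 0.06424784]
jaw 200 (((630.7887573242188, 81.51950073242188), (15.923307418823242, 46.94441223144531), 86.72666931152344), array([631.0325 ,  81.55291], dtype=float32))
bar 268 (((665.2033081054688, 83.42279052734375), (92.78070068359375, 11.882462501525879), 84.25975036621094), array([665.0482 ,  83.71795], dtype=float32))
side knob [0.57467022 0.05022624 0.09352898] [0.58656636 0.05880099 0.11455828] [0.56614357 0.03824796 0.07006761] 234
side housing (((639.7076416015625, 22.968727111816406), (48.46390151977539, 95.22948455810547), 39.6656379699707), array([632.9317  ,  22.420465], dtype=float32)) 0.0492883882952999
```

```bash
cat > g.py <<'E'
import numpy as np
from scipy.spatial.transform import Rotation as Ro
YAW=np.radians(-5.75);O=np.array([.6233,.1098])
EX=np.array([np.cos(YAW),np.sin(YAW)]);EY=np.array([-EX[1],EX[0]])
def w2v(p): p=np.asarray(p)[:2]-O;return np.array([p@EX,p@EY])
def v2w(x,y): return O+x*EX+y*EY
def to(s,xyz,yaw=None):
    "tool-frame shift + spin to reach world xyz with tool x at yaw"
    R=Ro.from_rotvec(s["ee_rot"]).as_matrix();d=R.T@(np.array(xyz)-s["position"])
    y0=np.arctan2(R[1,0],R[0,0]);sp=0 if yaw is None else -((yaw-y0+np.pi)%(2*np.pi)-np.pi)
    return np.round([*d,sp],4),"tool yaw deg",round(np.degrees(y0),2)
E
python3 - <<'E'
from g import *
from cell import arm
s=arm.observe()
print(to(s,[.577,.0427,.237],YAW), w2v([.577,.0427]), v2w(0,-.1025))
E
```

```text
(array([ 0.568 , -0.5142,  0.0007,  0.3661]), 'tool yaw deg', np.float64(15.23)) [-0.03934442 -0.07140109] [0.61303072 0.00781573]
```

>>> jog_arm:
  moves:
    - [0.568, -0.514, 0, 0.366]
    - [0.568, -0.514, 0, 0.366]
    - [0.568, -0.514, 0, 0.366]
    - [0.568, -0.514, 0, 0.366]
    - [0.568, -0.514, 0, 0.366]
    - [0.568, -0.514, 0, 0.366]
    - [0.568, -0.514, 0, 0.366]
    - [0.568, -0.514, 0, 0.366]
    - [0.568, -0.514, 0, 0.366]
    - [0.568, -0.514, 0, 0.366]
    - [0.568, -0.514, 0, 0.366]
    - [0.568, -0.514, 0, 0.366]
    - [0.568, -0.514, 0, 0.366]
    - [0.568, -0.514, 0, 0.366]
    - [0.568, -0.514, 0, 0.366]
    - [0.568, -0.514, 0, 0.366]
  hand: 0.0918

```text
clock: 2.1
position: [0.5767, 0.04, 0.2379]
ee_rot: [3.137, -0.162, -0.0]
force: [-0.5, -0.5, -0.3]
width: 0.997
gripper_force: 0.0
```

Run:
```python
from g import *
from cell import arm
s=arm.observe()
print(s["clock"],s["position"],s["joints"].round(2),s["force"],to(s,[.577,.0427,.087],YAW), w2v(s["position"]))
```

```text
2.1 [0.57674243 0.04001337 0.23786256] [ 0.04  0.38 -0.28  1.67  0.11  1.11 -1.94] [-0.53314564 -0.4514434  -0.34940956] (array([-0.    , -0.0028,  0.1509, -0.0026]), 'tool yaw deg', np.float64(-5.9)) [-0.03933153 -0.07410002]
```

>>> jog_arm:
  moves:
    - [0, 0, 0.05, 0]
    - [0, 0, 0.1, 0]
    - [0, 0, 0.151, 0]
    - [0, 0, 0.151, 0]
    - [0, 0, 0.151, 0]

```text
clock: 2.72
position: [0.5782, 0.0417, 0.0886]
ee_rot: [-3.137, 0.159, -0.003]
force: [0.4, 0.5, 0.8]
width: 0.999
gripper_force: 0.0
```

>>> jog_arm:
  moves:
    - [0, 0, 0, 0]
    - [0, 0, 0, 0]
    - [0, 0, 0, 0]
    - [0, 0, 0, 0]
    - [0, 0, 0, 0]
    - [0, 0, 0, 0]
  hand: 0.0
  newtons: 25

```text
clock: 3.48
position: [0.5772, 0.042, 0.0867]
ee_rot: [3.138, -0.157, -0.0]
force: [0.2, -0.8, -0.7]
width: 0.396
gripper_force: 0.0
```

Run:
```python
from g import *
from cell import arm
import cv2
s=arm.observe()
print(s["clock"],s["position"],s["width"]*.0918,s["gripper_force"],s["force"], w2v(s["position"]))
i=arm.get_image("side");cv2.imwrite("pics/grip.png",cv2.resize(i["color"][200:340,200:440,::-1],None,fx=3,fy=3))
```

```text
3.475 [0.57720649 0.042042   0.08665405] 0.03639819660792745 0.0 [ 0.20522952 -0.76096452 -0.71742475] [-0.03907305 -0.07203509]
```

View pics/grip.png

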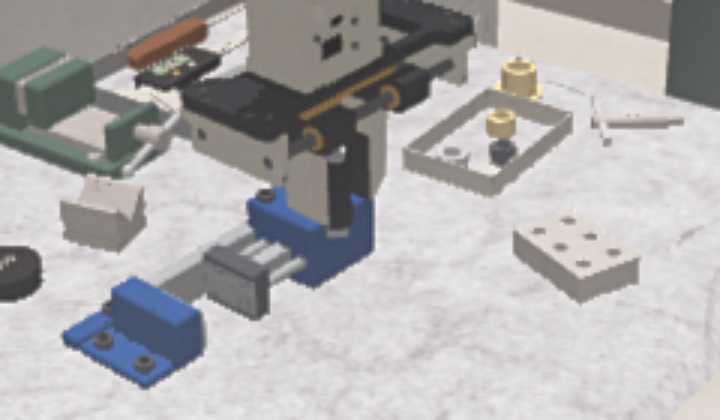

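The fingers straddle the black knob (around (340,195)) and are still closing.

>>> jog_arm:
  moves:
    - [0, 0, 0, 0]
    - [0, 0, 0, 0]
    - [0, 0, 0, 0]
    - [0, 0, 0, 0]

```text
clock: 4.03
position: [0.5772, 0.0426, 0.0867]
ee_rot: [-3.137, 0.157, 0.0]
force: [-0.2, 2.5, -1.3]
width: 0.211
gripper_force: 24.9
```

Run:
```python
from g import *
from cell import arm
s=arm.observe();p=w2v(s["position"])
print(s["clock"],s["position"],s["width"]*.0918,s["gripper_force"],s["force"], p)
k=np.array([-.0393,-.0715]);c=np.array([0,-.1025]);a0=np.arctan2(*(k-c)[::-1]);print(np.degrees(a0),np.linalg.norm(k-c))
for j in range(1,15):
    a=a0+j*.15; q=c+.05*np.array([np.cos(a),np.sin(a)])-k;print(j,round(np.degrees(a)),(q*[1,-1]).round(4))
```

```text
4.025 [0.57721363 0.04256782 0.08669221] 0.019386634434564787 24.906827119830268 [-0.19333159  2.46865699 -1.31536116] [-0.03911863 -0.07151121]
141.73347953131108 0.05005486989294848
1 150 [-0.0041  0.0062]
2 159 [-0.0074  0.013 ]
3 168 [-0.0095  0.0202]
4 176 [-0.0106  0.0276]
5 185 [-0.0105  0.0351]
6 193 [-0.0094  0.0425]
7 202 [-0.0071  0.0496]
8 210 [-0.0038  0.0564]
9 219 [0.0005 0.0625]
10 228 [0.0056 0.068 ]
11 236 [0.0115 0.0726]
12 245 [0.0181 0.0763]
13 253 [0.0251 0.0789]
14 262 [0.0324 0.0805]
```

>>> jog_arm:
  moves:
    - [-0.002, 0.003, 0, 0]
    - [-0.004, 0.006, 0, 0]
    - [-0.0059, 0.0095, 0, 0]
    - [-0.0074, 0.013, 0, 0]
    - [-0.0086, 0.0166, 0, 0]
    - [-0.0095, 0.0202, 0, 0]
    - [-0.0102, 0.0239, 0, 0]
    - [-0.0106, 0.0276, 0, 0]
    - [-0.0105, 0.0351, 0, 0]
    - [-0.0094, 0.0425, 0, 0]

```text
clock: 5.28
position: [0.5623, 0.0018, 0.0866]
ee_rot: [-3.137, 0.155, 0.004]
force: [-3.9, 5.5, 3.2]
width: 0.215
gripper_force: 24.9
```

```bash
cat > st.py <<'E'
from g import *
from cell import arm
s=arm.observe();p=w2v(s["position"])
print(s["clock"],s["position"].round(4),"w",(s["width"]*.0918).round(4),s["gripper_force"].round(1),"F",s["force"].round(1),"vise",p.round(4), "crank r,ang",np.linalg.norm(p-[0,-.1025]).round(4),np.degrees(np.arctan2(p[1]+.1025,p[0])).round(1),to(s,s["position"])[2])
E
python3 st.py
```

```text
Traceback (most recent call last):
  File "st.py", line 4, in <module>
    print(s["clock"],s["position"].round(4),"w",(s["width"]*.0918).round(4),s["gripper_force"].round(1),"F",s["force"].round(1),"vise",p.round(4), "crank r,ang",np.linalg.norm(p-[0,-.1025]).round(4),np.degrees(np.arctan2(p[1]+.1025,p[0])).round(1),to(s,s["position"])[2])
                                                ^^^^^^^^^^^^^^^^^^^^^^^^
AttributeError: 'float' object has no attribute 'round'
```

>>> jog_arm:
  moves:
    - [0.0023, 0.0071, 0, 0]
    - [0.0056, 0.0139, 0, 0]
    - [0.0099, 0.02, 0, 0]
    - [0.015, 0.0255, 0, 0]
    - [0.0209, 0.0301, 0, 0]
    - [0.0275, 0.0338, 0, 0]
    - [0.0345, 0.0364, 0, 0]
    - [0.0418, 0.038, 0, 0]
    - [0.0418, 0.038, 0, 0]

```text
clock: 6.4
position: [0.6009, -0.0421, 0.0866]
ee_rot: [3.137, -0.158, -0.002]
force: [-3.4, -0.1, 2.3]
width: 0.216
gripper_force: 24.9
```

```bash
sed -i 's/(s\["width"\]\*.0918).round(4),s\["gripper_force"\].round(1)/round(s["width"]*.0918,4),s["gripper_force"]/' st.py; sed -i 's/to(s,s\["position"\])\[2\]/to(s,s["position"])[2],s["joints"].round(2)/' st.py; python3 st.py
python3 - <<'E'
from meas import *
from g import *
from cell import arm
i=arm.get_image("top");cv2.imwrite("pics/open.png",cv2.resize(i["color"][185:265,205:335,::-1],None,fx=4,fy=4))
E
```

```text
6.4 [ 0.6009 -0.0421  0.0866] w 0.0198 24.946380738256266 F [-3.4 -0.1  2.3] vise [-0.0071 -0.1534] crank r,ang 0.0513 -97.9 -5.78 [ 0.15  0.57 -0.24  1.77  0.18  0.82 -1.85]
```

View pics/open.png

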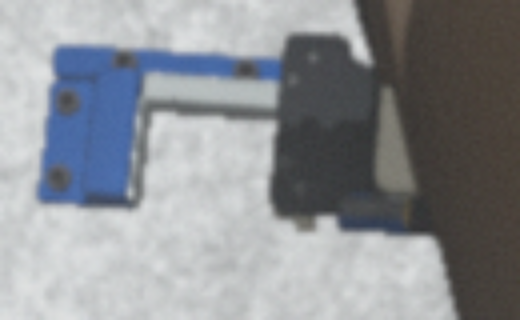

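>>> jog_arm:
  moves:
    - [0, 0, 0, 0]
    - [0, 0, 0, 0]
    - [0, 0, 0, 0]
    - [0, 0, 0, 0]
    - [0, 0, -0.04, 0]
    - [0, 0, -0.09, 0]
    - [0, 0, -0.13, 0]
    - [0, 0, -0.13, 0]
  hand: 0.0918

```text
clock: 7.45
position: [0.6035, -0.0411, 0.2203]
ee_rot: [-3.137, 0.157, -0.01]
force: [-0.1, 0.1, -0.1]
width: 0.99
gripper_force: 0.0
```

```bash
python3 st.py
python3 - <<'E'
from g import *
from cell import arm
s=arm.observe();a=np.radians(-22.7);b=np.array([.4702,-.0766]);g=b-.026*np.array([np.cos(a),np.sin(a)])
print(to(s,[*g,.1],a),to(s,[*g,.018],a),w2v(b))
E
```

```text
7.45 [ 0.6035 -0.0411  0.2203] w 0.0909 0.0 F [-0.1  0.1 -0.1] vise [-0.0046 -0.1521] crank r,ang 0.0498 -95.3 -5.75 [ 0.17  0.43 -0.27  1.64  0.13  1.09 -1.81]
(array([-0.1547,  0.0412,  0.1193,  0.2959]), 'tool yaw deg', np.float64(-5.75)) (array([-0.1552,  0.0412,  0.2013,  0.2959]), 'tool yaw deg', np.float64(-5.75)) [-0.13365463 -0.20080092]
```

>>> jog_arm:
  moves:
    - [-0.0525, 0.02, 0, 0.15]
    - [-0.1025, 0.041, 0.03, 0.296]
    - [-0.1525, 0.041, 0.07, 0.296]
    - [-0.1525, 0.041, 0.12, 0.296]
    - [-0.1525, 0.041, 0.16, 0.296]
    - [-0.1525, 0.041, 0.16, 0.296]
    - [-0.1525, 0.041, 0.16, 0.296]

```text
clock: 8.32
position: [0.446, -0.0668, 0.0574]
ee_rot: [-3.08, 0.618, -0.0]
force: [0.5, 0.2, -0.2]
width: 1.0
gripper_force: 0.0
```

```bash
python3 st.py
python3 - <<'E'
from meas import *
from g import *
from cell import arm
s=arm.observe();a=np.radians(-22.7);b=np.array([.4702,-.0766]);g=b-.026*np.array([np.cos(a),np.sin(a)])
print(to(s,[*g,.018],a))
i=arm.get_image("top");P=pts(i);z=P[...,2]
k=proj(i,[[*v2w(0,-.1025),.067]])[0];u,v=k.astype(int);print(u,v,(z[v-8:v+9:2,u-8:u+9:2]*1000).round())
c=i["color"].astype(int);dark=(c.max(2)<95)&(c.max(2)-c.min(2)<25);m=comp(box(0,245,205,290,243)&dark&(z>.03)&(z<.045));r=rect(i,m,.038);print("jaw",r,w2v(np.array(r[0][0:2])/1000),w2v(r[1]/1000))
i=arm.get_image("side");cv2.imwrite("pics/blk.png",cv2.resize(i["color"][200:340,230:470,::-1],None,fx=3,fy=3))
E
```

```text
8.325 [ 0.446  -0.0668  0.0574] w 0.0918 0.0 F [ 0.5  0.2 -0.2] vise [-0.1587 -0.1934] crank r,ang 0.1829 -150.2 -22.7 [ 0.18  0.43 -0.2   2.17  0.15  0.56 -2.09]
(array([ 0.0001, -0.0003,  0.0394,  0.    ]), 'tool yaw deg', np.float64(-22.7))
304 228 [[48. 49. 49. 49. 47. 50. 49. 49. 48.]
 [48. 51. 47. 51. 49. 50. 49. 50. 49.]
 [49. 49. 53. 67. 65. 67. 53. 53. 51.]
 [50. 54. 64. 65. 65. 67. 67. 52. 48.]
 [49. 51. 66. 65. 66. 68. 70. 68. 62.]
 [50. 51. 65. 67. 66. 67. 68. 65. 63.]
 [49. 52. 65. 66. 66. 66. 68. 62. 61.]
 [47. 53. 51. 65. 68. 64. 60. 62. 62.]
 [50. 47. 52. 51. 51. 54. 53. 52. 49.]]
jaw (((628.1458740234375, 55.52735137939453), (15.40442180633545, 47.082984924316406), 86.16924285888672), array([628.3065 ,  56.02838], dtype=float32)) [[ 0.01025896 -0.59855347]
 [-0.05351408 -0.12330534]] [ 0.01036859 -0.05299948]
```

View pics/blk.png

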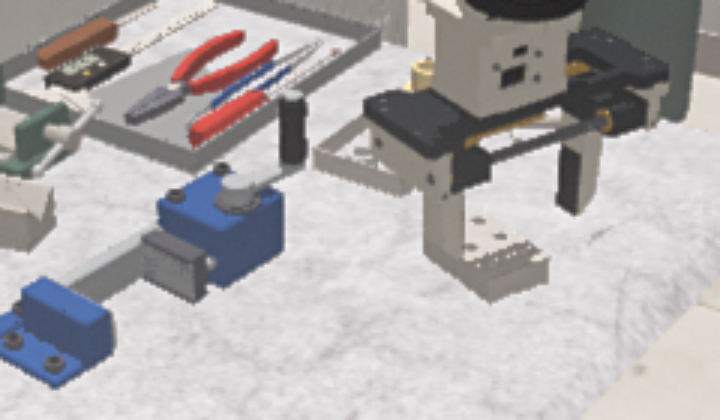

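The jaw is open (face near -45 mm) and the fingers straddle the block (its corner is at about (490,290)). I'll go down and grip.

>>> jog_arm:
  moves:
    - [0, 0, 0.02, 0]
    - [0, 0, 0.039, 0]
    - [0, 0, 0.039, 0]

```text
clock: 8.8
position: [0.4457, -0.0669, 0.018]
ee_rot: [3.08, -0.618, -0.0]
force: [-0.6, 1.1, 0.4]
width: 0.998
gripper_force: 0.0
```

>>> jog_arm:
  moves:
    - [0, 0, 0, 0]
    - [0, 0, 0, 0]
    - [0, 0, 0, 0]
    - [0, 0, 0, 0]
    - [0, 0, 0, 0]
    - [0, 0, 0, 0]
    - [0, 0, 0, 0]
  hand: 0.0
  newtons: 35

```text
clock: 9.68
position: [0.4455, -0.067, 0.0178]
ee_rot: [3.08, -0.619, -0.0]
force: [-1.0, -1.7, 5.1]
width: 0.547
gripper_force: 35.0
```

```bash
python3 st.py
python3 - <<'E'
from g import *
from cell import arm
s=arm.observe()
for x in(-.10,-.013): print(to(s,[*v2w(x-.026,-.005),.018],YAW))
E
```

```text
9.675 [ 0.4455 -0.067   0.0178] w 0.0502 34.99112784862518 F [-1.  -1.7  5.1] vise [-0.1592 -0.1937] crank r,ang 0.1835 -150.2 -22.72 [ 0.16  0.5  -0.17  2.19  0.18  0.46 -2.12]
(array([-2.330e-02, -1.902e-01, -2.000e-04, -2.962e-01]), 'tool yaw deg', np.float64(-22.72))
(array([ 5.990e-02, -2.156e-01, -2.000e-04, -2.962e-01]), 'tool yaw deg', np.float64(-22.72))
```

>>> jog_arm:
  moves:
    - [-0.001, -0.01, 0, 0]
    - [-0.004, -0.03, 0, -0.04]
    - [-0.007, -0.055, 0, -0.09]
    - [-0.01, -0.08, 0, -0.14]
    - [-0.013, -0.105, 0, -0.19]
    - [-0.016, -0.13, 0, -0.24]
    - [-0.019, -0.155, 0, -0.28]
    - [-0.022, -0.178, 0, -0.296]
    - [-0.0233, -0.19, 0, -0.296]
    - [-0.0233, -0.19, 0, -0.296]
    - [-0.0233, -0.19, 0, -0.296]

```text
clock: 11.05
position: [0.4979, 0.1176, 0.018]
ee_rot: [-3.138, 0.158, -0.001]
force: [-0.5, -0.3, 6.8]
width: 0.542
gripper_force: 35.0
```

```bash
python3 st.py
python3 - <<'E'
from meas import *
from g import *
from cell import arm
i=arm.get_image("side");P=pts(i);z=P[...,2]
cv2.imwrite("pics/mid.png",cv2.resize(i["color"][220:360,180:420,::-1],None,fx=3,fy=3))
E
```

```text
11.05 [0.4979 0.1176 0.018 ] w 0.0497 34.99681770801544 F [-0.5 -0.3  6.8] vise [-0.1256 -0.0048] crank r,ang 0.1591 142.1 -5.75 [-0.17  0.57 -0.23  2.05  0.23  0.55 -2.23]
```

View pics/mid.png

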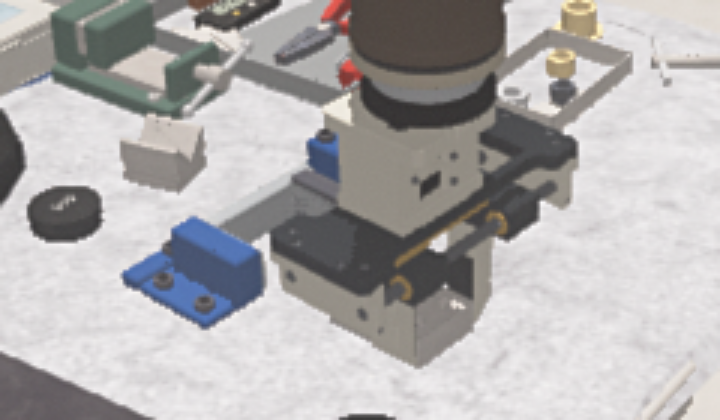

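The block is held in front of the mouth, aligned with it. Now I'll slide it in.

>>> jog_arm:
  moves:
    - [0.008, 0, 0, 0]
    - [0.02, 0, 0, 0]
    - [0.032, 0, 0, 0]
    - [0.044, 0, 0, 0]
    - [0.056, 0, 0, 0]
    - [0.068, 0, 0, 0]
    - [0.078, 0, 0, 0]
    - [0.086, 0, 0, 0]
    - [0.086, 0, 0, 0]
    - [0.086, 0, 0, 0]

```text
clock: 12.35
position: [0.5802, 0.1094, 0.0178]
ee_rot: [3.137, -0.156, -0.007]
force: [-10.4, 1.7, 15.2]
width: 0.542
gripper_force: 35.0
```

```bash
python3 st.py
```

```text
12.35 [0.5802 0.1094 0.0178] w 0.0497 35.003612637519836 F [-10.4   1.7  15.2] vise [-0.0428 -0.0047] crank r,ang 0.1068 113.6 -5.69 [-0.12  0.65 -0.23  1.84  0.22  0.67 -2.15]
```

>>> jog_arm:
  moves:
    - [-0.003, 0, 0, 0]
    - [-0.003, 0, 0, 0]
    - [-0.003, 0, 0, 0]
    - [-0.003, 0, 0, 0]
    - [-0.003, 0, 0, 0]
  hand: 0.0918

```text
clock: 12.98
position: [0.5801, 0.109, 0.0177]
ee_rot: [3.138, -0.158, 0.0]
force: [-0.2, -0.2, -0.4]
width: 0.992
gripper_force: 0.0
```

>>> jog_arm:
  moves:
    - [0, 0, -0.04, 0]
    - [-0.03, 0, -0.08, 0]
    - [-0.09, 0, -0.09, 0]
    - [-0.14, 0, -0.09, 0]
    - [-0.14, 0, -0.09, 0]
    - [-0.14, 0, -0.09, 0]

```text
clock: 13.72
position: [0.4417, 0.1232, 0.1081]
ee_rot: [-3.137, 0.157, -0.002]
force: [0.6, 0.2, -0.7]
width: 0.998
gripper_force: 0.0
```

```bash
python3 st.py
python3 - <<'E'
from meas import *
from g import *
from cell import arm
i=arm.get_image("top");P=pts(i)
m=box(0,215,190,340,330)
V=np.stack([(P[...,:2]-O)@EX,(P[...,:2]-O)@EY],-1)*1000;z=P[...,2]
m=(z>.018)&(z<.030)&(abs(V[...,1]+5)<36)&(V[...,0]<34)&(V[...,0]>-90);m=comp(m)
r=rect(i,m,.025);print(m.sum(),r,w2v(np.array(r[0])/1000))
cv2.imwrite("pics/ins.png",cv2.resize(i["color"][185:265,205:335,::-1],None,fx=4,fy=4))
E
```

```text
13.725 [0.4417 0.1232 0.1081] w 0.0916 0.0 F [ 0.6  0.2 -0.7] vise [-0.182  -0.0048] crank r,ang 0.2066 151.8 -5.75 [-0.15  0.36 -0.3   2.1   0.16  0.7  -2.23]Traceback (most recent call last):
  File "<stdin>", line 8, in <module>
ValueError: setting an array element with a sequence. The requested array has an inhomogeneous shape after 1 dimensions. The detected shape was (3,) + inhomogeneous part.
```

```bash
cat > blk.py <<'E'
from meas import *
from g import *
from cell import arm
import sys
i=arm.get_image("top");P=pts(i);z=P[...,2]
V=np.stack([(P[...,:2]-O)@EX,(P[...,:2]-O)@EY],-1)*1000
m=(z>.019)&(z<.0285)&(abs(V[...,1]+5)<36)&(V[...,0]<34)&(V[...,0]>-90);m=comp(m)
r=rect(i,m,.025)[0];print(m.sum(),r,"block vise",w2v(np.array(r[0])/1000).round(4),"z",z[m].mean())
v,u=np.nonzero(m);q=ray(i,np.c_[u,v],.025)[:,:2];q=np.array([w2v(k) for k in q]);print("min/max",q.min(0),q.max(0))
c=i["color"].astype(int);dark=(c.max(2)<95)&(c.max(2)-c.min(2)<25);m=comp(box(0,245,205,290,243)&dark&(z>.03)&(z<.045));r=rect(i,m,.038);print("jaw centre",w2v(r[1]/1000),r[0])
if len(sys.argv)>1:cv2.imwrite(sys.argv[1],cv2.resize(i["color"][185:265,205:335,::-1],None,fx=4,fy=4))
E
python3 blk.py pics/ins.png
```

```text
941 ((606.0656127929688, 106.82749938964844), (50.849822998046875, 75.76405334472656), 84.3012924194336) block vise [-0.0168 -0.0047] z 0.024746405413613115
min/max [-0.05473369 -0.0300945 ] [0.02105091 0.02075915]
jaw centre [ 0.01033548 -0.05311386] ((628.1458740234375, 55.52735137939453), (15.40442180633545, 47.082984924316406), 86.16924285888672)
```

View pics/ins.png

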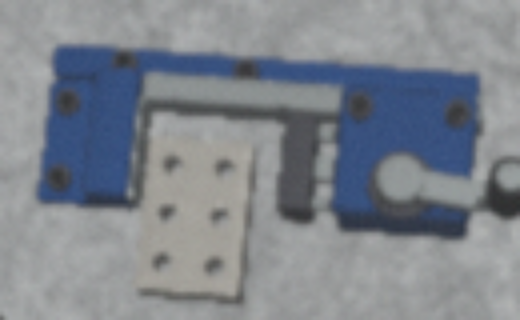

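Block is in the mouth, parallel to the jaws, about 17 mm short of the stop (far end at image row ~138, bar edge ~110). I'll push it home from behind with closed fingers.

>>> jog_arm:
  moves:
    - [0, 0, 0.03, 0]
    - [0, 0, 0.06, 0]
    - [0, 0, 0.088, 0]
    - [0, 0, 0.088, 0]
    - [0.02, 0, 0.088, 0]
    - [0.04, 0, 0.088, 0]
    - [0.06, 0, 0.088, 0]
    - [0.075, 0, 0.088, 0]
    - [0.09, 0, 0.088, 0]
    - [0.1, 0, 0.088, 0]
    - [0.105, 0, 0.088, 0]
    - [0.105, 0, 0.088, 0]
    - [0.105, 0, 0.088, 0]
  hand: 0.0
  newtons: 20

```text
clock: 15.45
position: [0.5446, 0.1127, 0.0196]
ee_rot: [3.138, -0.157, -0.001]
force: [0.2, -0.4, -1.0]
width: 0.001
gripper_force: 0.0
```

```bash
python3 st.py
```

```text
15.45 [0.5446 0.1127 0.0196] w 0.0001 0.0 F [ 0.2 -0.4 -1. ] vise [-0.0786 -0.005 ] crank r,ang 0.1253 128.9 -5.72 [-0.12  0.61 -0.25  1.93  0.24  0.63 -2.2 ]
```

>>> jog_arm:
  moves:
    - [0.006, 0, 0, 0]
    - [0.01, 0, 0, 0]
    - [0.014, 0, 0, 0]
    - [0.018, 0, 0, 0]
    - [0.022, 0, 0, 0]
    - [0.025, 0, 0, 0]
    - [0.028, 0, 0, 0]
    - [0.028, 0, 0, 0]
    - [0.028, 0, 0, 0]

```text
clock: 16.58
position: [0.5716, 0.11, 0.0194]
ee_rot: [3.137, -0.157, -0.004]
force: [-5.5, 0.2, 3.4]
width: 0.001
gripper_force: 2.5
```

```bash
python3 st.py
```

```text
16.575 [0.5716 0.11   0.0194] w 0.0001 2.4924297630786896 F [-5.5  0.2  3.4] vise [-0.0515 -0.005 ] crank r,ang 0.1102 117.8 -5.72 [-0.11  0.64 -0.25  1.86  0.24  0.67 -2.17]
```

>>> jog_arm:
  moves:
    - [0.0015, 0, 0, 0]
    - [0.003, 0, 0, 0]
    - [0.0045, 0, 0, 0]
    - [0.0045, 0, 0, 0]

```text
clock: 17.08
position: [0.574, 0.1097, 0.0193]
ee_rot: [3.136, -0.156, -0.01]
force: [-11.3, 1.4, 10.2]
width: 0.001
gripper_force: 6.1
```

>>> jog_arm:
  moves:
    - [0.001, 0, 0, 0]
    - [0.002, 0, 0, 0]
    - [0.002, 0, 0, 0]

```text
clock: 17.45
position: [0.574, 0.1097, 0.0192]
ee_rot: [3.136, -0.155, -0.015]
force: [-18.7, 1.4, 15.8]
width: 0.009
gripper_force: 9.4
```

```bash
python3 st.py;python3 blk.py
```

```text
17.45 [0.574  0.1097 0.0192] w 0.0009 9.42143127322197 F [-18.7   1.4  15.8] vise [-0.049 -0.005] crank r,ang 0.1091 116.7 -5.65 [-0.11  0.65 -0.25  1.85  0.24  0.68 -2.16]
25 ((646.6353149414062, 82.1474380493164), (7.707529544830322, 14.058450698852539), 89.8397216796875) block vise [ 0.026  -0.0252] z 0.024477160670924238
min/max [ 0.01936794 -0.02969563] [ 0.03317908 -0.0206554 ]
jaw centre [ 0.0135307  -0.05249767] ((632.0479125976562, 56.263465881347656), (15.566604614257812, 38.232872009277344), 82.91658020019531)
```

>>> jog_arm:
  moves:
    - [-0.006, 0, 0, 0]
    - [-0.04, 0, -0.03, 0]
    - [-0.09, 0, -0.08, 0]
    - [-0.13, 0, -0.13, 0]
    - [-0.13, 0, -0.18, 0]
    - [-0.13, 0, -0.2, 0]
    - [-0.13, 0, -0.2, 0]
  hand: 0.0918

```text
clock: 18.38
position: [0.4515, 0.1225, 0.2216]
ee_rot: [-3.136, 0.158, -0.007]
force: [0.4, -0.3, -0.5]
width: 0.718
gripper_force: 0.0
```

```bash
python3 st.py;python3 blk.py
python3 - <<'E'
from meas import *
from g import *
from cell import arm
i=arm.get_image("top");P=pts(i);z=P[...,2]
m=comp(box(0,300,190,350,265)&(z>.095)&(z<.12));r=rect(i,m,.110);k=np.array(r[0][0])/1000;p=w2v(k);print("knob",m.sum(),r,p,np.linalg.norm(p-[0,-.1025]),np.degrees(np.arctan2(p[1]+.1025,p[0])))
E
```

```text
18.375 [0.4515 0.1225 0.2216] w 0.0659 0.0 F [ 0.4 -0.3 -0.5] vise [-0.1722 -0.0046] crank r,ang 0.1981 150.4 -5.77 [-0.09  0.22 -0.35  1.94  0.09  0.99 -2.15]
887 ((620.893310546875, 105.53448486328125), (50.47428894042969, 72.54774475097656), 84.32176208496094) block vise [-0.002  -0.0045] z 0.024786335640531797
min/max [-0.0382574  -0.02971335] [0.03428785 0.02078146]
jaw centre [ 0.01025654 -0.05313132] ((628.1421508789062, 55.47175979614258), (15.515836715698242, 47.082984924316406), 86.16924285888672)
knob 114 (((600.5750122070312, -41.392242431640625), (17.287111282348633, 19.498085021972656), 88.3463134765625), array([600.3325 , -41.23907], dtype=float32)) [-0.00746299 -0.15270829] 0.05075991520994825 -98.45457515426513
```

>>> jog_arm:
  moves:
    - [0.04, 0.03, 0, 0]
    - [0.09, 0.07, 0, 0]
    - [0.14, 0.12, 0, 0]
    - [0.166, 0.1475, 0.01, 0]
    - [0.166, 0.1475, 0.05, 0]
    - [0.166, 0.1475, 0.1, 0]
    - [0.166, 0.1475, 0.133, 0]
    - [0.166, 0.1475, 0.133, 0]
    - [0.166, 0.1475, 0.133, 0]

```text
clock: 19.6
position: [0.601, -0.0411, 0.0871]
ee_rot: [-3.138, 0.157, -0.0]
force: [0.3, -0.2, 0.7]
width: 1.001
gripper_force: 0.0
```

>>> jog_arm:
  moves:
    - [0, 0, 0, 0]
    - [0, 0, 0, 0]
    - [0, 0, 0, 0]
    - [0, 0, 0, 0]
    - [0, 0, 0, 0]
    - [0, 0, 0, 0]
    - [0, 0, 0, 0]
    - [0, 0, 0, 0]
    - [0, 0, 0, 0]
    - [0, 0, 0, 0]
  hand: 0.0
  newtons: 25

```text
clock: 20.85
position: [0.6005, -0.0419, 0.0867]
ee_rot: [3.137, -0.158, -0.0]
force: [0.2, -3.0, 0.5]
width: 0.209
gripper_force: 24.9
```

```bash
python3 st.py
python3 - <<'E'
import numpy as np
k=np.array([-.007,-.1525]);c=np.array([0,-.1025]);a0=np.arctan2(*(k-c)[::-1])%(2*np.pi);print(np.degrees(a0))
for j in np.r_[.07:1.9:.14]:
    a=a0-j; q=c+.05*np.array([np.cos(a),np.sin(a)])-k;print(j.round(2),round(np.degrees(a)),(q*[1,-1]).round(4))
E
```

```text
20.85 [ 0.6005 -0.0419  0.0867] w 0.0192 24.932121243982692 F [ 0.2 -3.   0.5] vise [-0.0075 -0.1532] crank r,ang 0.0512 -98.4 -5.78 [ 0.13  0.57 -0.21  1.78  0.16  0.81 -1.83]
262.03038960567864
0.07 258 [-0.0034 -0.0011]
0.21 250 [-0.0101 -0.003 ]
0.35 242 [-0.0165 -0.0059]
0.49 234 [-0.0224 -0.0096]
0.63 226 [-0.0278 -0.0141]
0.77 218 [-0.0324 -0.0193]
0.91 210 [-0.0363 -0.0251]
1.05 202 [-0.0394 -0.0314]
1.19 194 [-0.0415 -0.038 ]
1.33 186 [-0.0427 -0.0449]
1.47 178 [-0.043  -0.0519]
1.61 170 [-0.0422 -0.0589]
1.75 162 [-0.0405 -0.0656]
1.89 154 [-0.0378 -0.0721]
```

>>> jog_arm:
  moves:
    - [-0.0034, -0.0009, 0, 0]
    - [-0.0101, -0.003, 0, 0]
    - [-0.0165, -0.0059, 0, 0]
    - [-0.0224, -0.0096, 0, 0]
    - [-0.0278, -0.0141, 0, 0]
    - [-0.0324, -0.0193, 0, 0]
    - [-0.0363, -0.0251, 0, 0]
    - [-0.0394, -0.0314, 0, 0]
    - [-0.0415, -0.038, 0, 0]
    - [-0.0422, -0.0415, 0, 0]
    - [-0.0427, -0.0449, 0, 0]

```text
clock: 22.22
position: [0.5617, 0.0064, 0.0866]
ee_rot: [3.136, -0.159, -0.002]
force: [-2.3, -7.7, 3.0]
width: 0.215
gripper_force: 25.0
```

```bash
python3 st.py
```

```text
22.225 [0.5617 0.0064 0.0866] w 0.0197 24.955538384165266 F [-2.3 -7.7  3. ] vise [-0.0509 -0.1091] crank r,ang 0.0513 -172.6 -5.81 [ 0.05  0.52 -0.22  1.88  0.16  0.77 -1.93]
```

>>> jog_arm:
  moves:
    - [-0.0003, -0.0035, 0, 0]
    - [-0.0003, -0.007, 0, 0]
    - [0, -0.0103, 0, 0]
    - [0, -0.0103, 0, 0]

```text
clock: 22.72
position: [0.5628, 0.0172, 0.0866]
ee_rot: [3.136, -0.158, -0.002]
force: [-1.7, -5.6, 2.9]
width: 0.216
gripper_force: 25.0
```

>>> jog_arm:
  moves:
    - [0.0003, -0.002, 0, 0]
    - [0.0005, -0.0037, 0, 0]
    - [0.0005, -0.0037, 0, 0]

```text
clock: 23.1
position: [0.5636, 0.0206, 0.0866]
ee_rot: [3.136, -0.159, -0.002]
force: [-3.5, -5.9, 3.6]
width: 0.215
gripper_force: 25.0
```

>>> jog_arm:
  moves:
    - [0.0004, -0.002, 0, 0]
    - [0.0009, -0.0035, 0, 0]
    - [0.0009, -0.0035, 0, 0]

```text
clock: 23.48
position: [0.5647, 0.0239, 0.0866]
ee_rot: [3.136, -0.159, -0.003]
force: [-2.6, -5.0, 4.2]
width: 0.215
gripper_force: 25.0
```

```bash
python3 st.py
```

```text
23.475 [0.5647 0.0239 0.0866] w 0.0197 24.9656508633052 F [-2.6 -5.   4.2] vise [-0.0497 -0.0914] crank r,ang 0.051 167.4 -5.79 [ 0.02  0.52 -0.22  1.87  0.16  0.77 -1.96]
```

>>> jog_arm:
  moves:
    - [0.0004, -0.0017, 0, 0]
    - [0.0009, -0.0034, 0, 0]
    - [0.0009, -0.0034, 0, 0]

```text
clock: 23.85
position: [0.565, 0.0246, 0.0865]
ee_rot: [3.133, -0.161, -0.006]
force: [-5.8, -11.6, 8.1]
width: 0.218
gripper_force: 25.0
```

>>> jog_arm:
  moves:
    - [0.0006, -0.0016, 0, 0]
    - [0.0012, -0.0033, 0, 0]
    - [0.0012, -0.0033, 0, 0]

```text
clock: 24.22
position: [0.5653, 0.0253, 0.0864]
ee_rot: [3.13, -0.164, -0.01]
force: [-11.0, -18.8, 14.0]
width: 0.216
gripper_force: 25.1
```

```bash
python3 st.py; python3 blk.py
```

```text
24.225 [0.5653 0.0253 0.0864] w 0.0199 25.07450902623532 F [-11.  -18.8  14. ] vise [-0.0493 -0.0899] crank r,ang 0.0509 165.7 -6.0 [ 0.01  0.53 -0.22  1.86  0.16  0.78 -1.97]Traceback (most recent call last):
  File "blk.py", line 7, in <module>
    m=(z>.019)&(z<.0285)&(abs(V[...,1]+5)<36)&(V[...,0]<34)&(V[...,0]>-90);m=comp(m)
                                                                             ~~~~^^^
  File "meas.py", line 3, in comp
    n,l,s,c=cv2.connectedComponentsWithStats(m.astype(np.uint8));k=1+np.argmax(s[1:,4]);return l==k
                                                                     ~~~~~~~~~^^^^^^^^^
    return _wrapfunc(a, 'argmax', axis=axis, out=out, **kwds)
    return bound(*args, **kwds)
ValueError: attempt to get argmax of an empty sequence
```

>>> jog_arm:
  moves:
    - [0, 0, 0, 0]
    - [0, 0, 0, 0]
    - [0, 0, 0, 0]

```text
clock: 24.65
position: [0.5653, 0.0253, 0.0864]
ee_rot: [3.13, -0.164, -0.009]
force: [-10.9, -19.4, 12.7]
width: 0.212
gripper_force: 25.1
```

>>> jog_arm:
  moves:
    - [0, 0, 0, 0]
    - [0, 0, 0, 0]
    - [0, 0, 0, 0]
    - [0, 0, 0, 0]
    - [0, 0, 0, 0]
    - [0, 0, -0.04, 0]
    - [0, 0, -0.09, 0]
    - [0, 0, -0.14, 0]
    - [-0.05, 0.05, -0.14, 0]
    - [-0.1, 0.1, -0.14, 0]
    - [-0.12, 0.14, -0.14, 0]
    - [-0.12, 0.18, -0.14, 0]
    - [-0.12, 0.18, -0.14, 0]
    - [-0.12, 0.18, -0.14, 0]
  hand: 0.0918

```text
clock: 26.4
position: [0.4313, -0.1348, 0.2268]
ee_rot: [-3.137, 0.157, -0.0]
force: [-0.7, 0.7, -0.1]
width: 1.0
gripper_force: 0.0
```

```bash
python3 st.py; sed -i 's/<34)/<38)/' blk.py; python3 blk.py pics/end.png
```

```text
26.4 [ 0.4313 -0.1348  0.2268] w 0.0918 0.0 F [-0.7  0.7 -0.1] vise [-0.1665 -0.2626] crank r,ang 0.231 -136.1 -5.72 [ 0.34  0.18 -0.18  1.98  0.04  0.99 -1.53]
895 ((623.2743530273438, 107.63920593261719), (65.12698364257812, 76.9100112915039), 83.95548248291016) block vise [ 0.0002 -0.0022] z 0.024853827102834843
min/max [-0.03833716 -0.03465512] [0.03868416 0.03047755]
jaw centre [ 0.00414357 -0.03602974] ((629.2593994140625, 73.92510223388672), (13.719427108764648, 46.70505142211914), 78.64358520507812)
```

View pics/end.png

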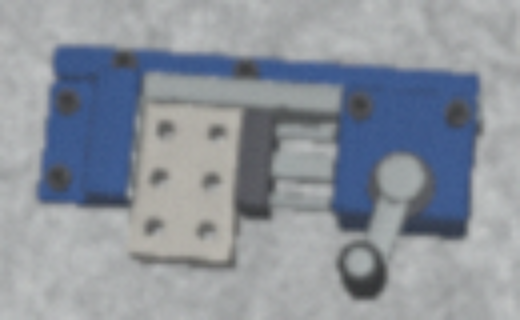

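The block sits between the fixed jaw and the dark jaw, with its end at the bar (row ~103) and its sides parallel to the jaws. The hand is clear.

```bash
python3 -c "
from cell import arm
print(arm.sign_off())"
```

```text
the job is handed in; nothing more can be done
None
```

I opened the vise, pushed the block up against the back stop and clamped it against the fixed jaw. I handed the job in at about 26 s of the 72 s allowed; no verdict came back.

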